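Pry open the snapped-on fuse cover of the torch's control box

ROBOT

A 6-joint arm with a two-finger parallel gripper is mounted at the origin on a cart in front of the work surface, level with it; the furniture and walls round the work are solid. World frame = base frame: x ahead of the robot, y to its left, z up, the work surface at z = 0. Lengths are in m, angles in rad, forces in N, time in s.
With the tool pointing down it reaches from about 0.35 to 0.775 m from the base axis. Payload 7.3 kg.
Tool frame: the origin (TCP) lies at the very end of the fingers, on their centre line; the grasp point (between the pads) lies 19 mm behind it; z points along the fingers, y is the line along which they close (so a half turn about z gives the same grasp; the last joint's range is limited). The gripper opens to 92 mm and grips with 3 to 60 N. Pads are 19 mm wide; open, the fingers measure 130 mm over their backs; the gripper's body (75 mm by 190 mm) begins 47 mm behind the grasp point.
Start: joints at [-1.32, 0.342, 1.524, -0, 1.275, -0.146], TCP at [0.203, -0.484, 0.227] pointing down, gripper open.
Joint ranges: [-2.53, 2.53], [-0.77, 2.02], [0.04, 2.7], [-1, 4.14], [0.28, 2.66], [-3.11, 3.11]. Speed limits (rad/s): [2.57, 2.57, 3.14, 3.14, 3.14, 3.14].

INTERFACE

Orientations are given as [roll, pitch, yaw] about the fixed x, y, z axes, in that order (R = Rz(yaw) Ry(pitch) Rx(roll)).
In Python, from cell import robot, read_camera, get_calibration gives the robot as it stands. The module is installed in compiled form; this text tells all that it offers.
- The arm moves only by the tool send_rows, never from a script. Its argument "plan" is a list of rows, each a list of 2 entries, a list of its own where there are three numbers: the shift along the tool's x, y, z as a fraction of full scale, then the turn, a rotation vector about the tool's x, y, z as a fraction of full scale. A call has exactly 10 rows; each row shifts and turns the commanded pose from where the row before left it, along the tool's axes as they then stand; what a row does not reach is not made up. Full scale, the value 1, is 0.025 m for a shift and 90 degrees for a turn. A row lasts 1/8 s, in which the tool goes at most 62.5 mm and 10.7 degrees, less where a joint would pass 70% of its speed; a pose out of reach is approached as far as the arm can. A call with a number of a shift or a turn outside -1 to 1 is refused whole. A call with a gripper value outside its range is refused whole. "gripper" is the opening, from -1 (shut) to 1 (fully open), so that 0 is half open, set as the call begins (left out, the last holds). The fingers move at their own pace and stop on an object; "force" is the grip in N (left out, the last holds). Time passes only in rows, so rows that do not move let the fingers close, or fill a call up. It gives the time, the measured TCP pose, the force, the opening and the grip force at its end, in the units of the state.
- robot.observe(): the state, without advancing time (a new reading comes with each control period).
- read_camera(name): name is "scene" or "top" or "wrist"; returns (picture, depth): 400x640x3 uint8, blue, green, red; 400x640 float32, m along the optical axis (not along the pixel's ray), 0 where there is no reading.
- get_calibration(name): a dict with "intrinsics" (3x3 intrinsics, pixels), "rvec" (rotation vector, rad) and "tvec" (3), from world to camera coordinates, as OpenCV has them. Camera axes: x right, y down, z forward; pixel columns grow to the right and rows downward; lengths in m; the calibration is good to about 2 mm. A picture is of the moment at which its call begins: read the wrist's pose just before it. get_calibration takes no time and is no camera call; for the wrist camera it gives the pose at the moment of the call.
- robot.hand_in(): hands the job in; it is judged then, once.
The state is a dict: "time": time; "qpos": joint angles; "qvel": joint speeds; "joint_efforts": joint torques, N m; "tool_pos": TCP position; "tool_rot": TCP orientation; "contact_force": force on the tool from outside, world axes, zero at the start; "torque": the same for the moment, N m; "opening": finger opening in m; "grip_force": force on a finger pad.
Only numpy, scipy, OpenCV 4.12 (cv2) and the standard library are available. Lean on these libraries where they do the work, as an engineer would, in place of code of your own. Each camera call takes 0.05 s, during which the arm holds its last target. There are 200 camera calls.

TASK

Someone has to get at the fuses in the torch's grey control box: put the tip of the flat pry bar into the notch under the front edge of its orange cover, lever the cover out of its snap catches (with the bar, not with the fingers on the box), and swing it up until it stands about upright or leans back. Then lay the pry bar flat on the bench, clear of the box, leaving the nippers, the mug, the pen and the glass bowl where they are.

Things in the scene. Friction and masses are not known exactly. Their poses are not given: they have to be found in the camera images.
- notch (a point): Middle of the notch's sill (lower edge) on the outer front face of the control box, 75 mm above the bench. The notch is a window through the 4 mm front wall, 36 mm wide, 9 mm high, closed above by the underside of the cover. x: level, into the box; y: left along the front; z up. The box is free 50 mm deep behind it. The cover's hinge line lies 110 mm further in x and 9 mm higher.
- cover (a joint): Opening angle of the orange cover in rad: 0 closed and snapped, grows as the front edge rises, 1.57 upright, 1.9 stop. Its front edge must be lifted about 5 mm (0.05 rad) against at most about 20 N to come out of the catches; after that a slightly stiff hinge keeps it wherever it is left.
- cover_edge (a point): Middle of the cover's front edge, half-way through its 8 mm thickness; moves with the cover.
- bar_handle (a point): Centre of the pry bar's handle, 12 mm above the bench as it lies. The handle is blue with black bands, 100 mm long (x), 22 mm wide (y), 24 mm high (z). x points along the bar to its tip, z up. A straight flat steel blade, 18 mm wide, 3 mm thick, goes on at mid-height from the handle's front end; its tip is 140 mm from this point. Balanced about 8 mm ahead of this point.
- pry_bar: The pry bar as a whole, 190 mm long; origin at its underside 45 mm ahead of the handle's centre, axes as bar_handle.
- fuse_box: Fixed grey control box with orange cover on a dark bolted plate (150 x 70 x 6 mm). 110 mm deep (x), 90 mm wide (y), 84 mm high, open inside; the cover on top is 8 mm thick. Origin on the bench under its middle, axes as the notch (at x = -55 mm, z = 75 mm). Two sprung catches inside the front wall, 30 mm either side of the middle, hold the cover.
- nippers: Bystander: pair of nippers with red handles, 65 x 139 x 13 mm, lying flat; origin under its middle.
- amber_bowl: Bystander: amber glass bowl, 159 mm across and 74 mm high; origin under its middle.
- mug: Bystander: white mug, 60 x 85 x 50 mm; origin under its middle.
- pen: Bystander: white and black marker pen, 135 mm long, 16 mm thick, lying; origin under its middle.

How it is judged:
By the outcome, as a careful person would: the job done as asked, in the order asked, and still so for the second after the job is handed in, with the robot touching nothing.
It also fails if it takes over 58 s, if anything falls off the work surface, if the arm or the gripper's body presses on something with over 40 N, if the wrist force passes 120 N, or if a joint passes its speed limit or range.

## Working session

There is one attempt and no reset: what is moved stays moved. The work goes in short steps, Python scripts to look and compute and a tool call to move; the robot and the scene stay as the last step left them, time stands still between calls to the robot, and variables do not carry over. Pictures are saved under pics/ and viewed, at most 13 in all, crops included, and the job is handed in when it is done.

Besides the shell and the picture viewer there is one more tool, called after "Request:" by a JSON object that holds its "api" and its "payload". send_rows: Moves the arm, as the interface text tells. Shift numbers are shares of 0.025 m and turn numbers shares of 90 degrees, none past 1 either way. Its arguments: {"type":"object","properties":{"plan":{"type":"array"},"gripper":{"type":"number"},"force":{"type":"number"}},"required":["plan"]}

```bash
mkdir -p pics; cat > h.py <<'E'
import numpy as np, cv2
from cell import robot, read_camera, get_calibration
from scipy.spatial.transform import Rotation as R
def cal(n):
    c=get_calibration(n); K=np.array(c['intrinsics'],float); Rm=cv2.Rodrigues(np.array(c['rvec'],float))[0]; t=np.array(c['tvec'],float).ravel()
    return K,Rm,t
def cloud(n,d):
    K,Rm,t=cal(n); v,u=np.mgrid[0:d.shape[0],0:d.shape[1]]
    p=np.stack([(u-K[0,2])/K[0,0]*d,(v-K[1,2])/K[1,1]*d,d],-1)
    return (p-t)@Rm
def ray(n,uv,z):
    K,Rm,t=cal(n); uv=np.atleast_2d(uv).astype(float)
    d=np.c_[(uv[:,0]-K[0,2])/K[0,0],(uv[:,1]-K[1,2])/K[1,1],np.ones(len(uv))]@Rm
    o=-Rm.T@t; return o+d*((z-o[2])/d[:,2])[:,None]
E
python3 - <<'E'
from h import *
for n in ['scene','top']:
    p,d=read_camera(n); cv2.imwrite(f'pics/{n}0.png',p); np.save(n+'0.npy',d)
    K,Rm,t=cal(n); print(n,-Rm.T@t,K[0,0],(d>0).mean())
s=robot.observe(); print(s)
E
```

```text
scene [-0.04518949  0.51680536  1.06284365] 449.77046708768677 0.99614453125
top [ 0.35429533 -0.04616012  1.02104073] 377.14991193097285 0.9957265625
{'time': 0.1, 'qpos': array([-1.31998712e+00,  3.42670408e-01,  1.52491414e+00, -9.32493069e-06,
        1.27542541e+00, -1.46012358e-01]), 'qvel': array([-0.00075417, -0.00203315, -0.00373669, -0.00224428,  0.00110092,
       -0.0013883 ]), 'joint_efforts': array([ 1.39038126e-03, -4.32003307e+01, -2.44694817e+01,  7.19160866e-02,
        5.26016636e-02, -4.74628132e-05]), 'tool_pos': array([ 0.20282614, -0.48383873,  0.22610803]), 'tool_rot': array([-3.14018913e+00, -1.97386895e-04,  3.96824152e-01]), 'contact_force': array([-0.44453693, -0.57308641, -0.46219373]), 'torque': array([ 0.00862767, -0.02253892,  0.02991815]), 'grip_force': 0.0, 'opening': 0.09173401322148064}
```

View pics/scene0.png

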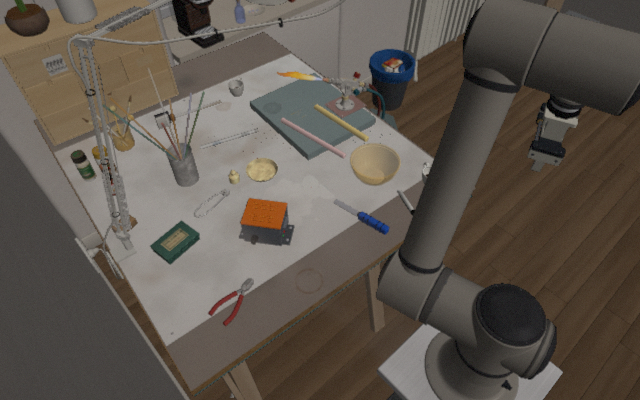

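View pics/top0.png

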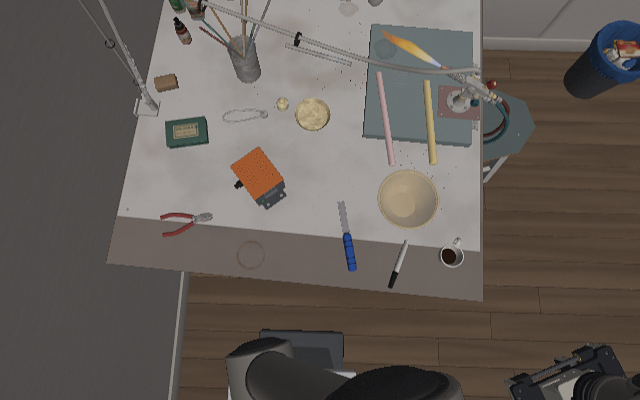

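Scene/top: blue bar handle at top (349,252), its blade tip at about (342,203); orange cover at (258,173), with a bracket below at (268,200) and a dark knob on its left at (238,185); bowl at (408,198); pen and mug to the right.

```bash
python3 - <<'E'
from h import *
p=cv2.imread('pics/top0.png'); hsv=cv2.cvtColor(p,cv2.COLOR_BGR2HSV); d=np.load('top0.npy'); P=cloud('top',d)
def big(m):
    n,l,s,c=cv2.connectedComponentsWithStats(m.astype(np.uint8)); i=1+np.argmax(s[1:,4]); return l==i
H,S,V=cv2.split(hsv)
for name,m,z in [('cover',(H>3)&(H<18)&(S>180)&(V>80),.092),('handle',(H>105)&(H<130)&(S>120)&(V>50),.02)]:
    m[:, 480:]=0; m=cv2.morphologyEx(m.astype(np.uint8),cv2.MORPH_CLOSE,np.ones((5,5)))
    m=big(m); ys,xs=np.nonzero(m); W=ray('top',np.c_[xs,ys],z)[:,:2]
    r=cv2.minAreaRect((W*1000).astype(np.float32)); print(name,m.sum(),xs.mean(),ys.mean(),W.mean(0),r,cv2.boxPoints(r).round(0).tolist(),'z',np.median(P[m][:,2]))
c=np.vstack([p[140:220,215:305]]); c=cv2.resize(c,None,fx=6,fy=6,interpolation=cv2.INTER_CUBIC)
s=cv2.imread('pics/scene0.png')[185:265,225:315]; s=cv2.resize(s,None,fx=6,fy=6,interpolation=cv2.INTER_CUBIC)
cv2.imwrite('pics/c1.png',cv2.resize(np.hstack([c,s]),(800,356)))
# blade: bright points 
b=p[195:275,325:375]; 
cv2.imwrite('pics/c2.png',cv2.resize(b,None,fx=6,fy=6,interpolation=cv2.INTER_CUBIC))
E
```

```text
cover 1403 256.2886671418389 172.62865288667143 [0.63531079 0.10679623] ((635.6935424804688, 107.07575988769531), (108.88358306884766, 89.17732238769531), 38.39237976074219) [[565.0, 108.0], [621.0, 38.0], [706.0, 106.0], [651.0, 176.0]] z 0.09278833035883058
handle 298 349.1845637583893 251.9261744966443 [ 0.44604064 -0.14008203] ((446.763427734375, -140.05628967285156), (98.13929748535156, 21.496356964111328), 10.645237922668457) [[397.0, -139.0], [401.0, -160.0], [497.0, -142.0], [493.0, -120.0]] z 0.024188163768418636
```

View pics/c1.png

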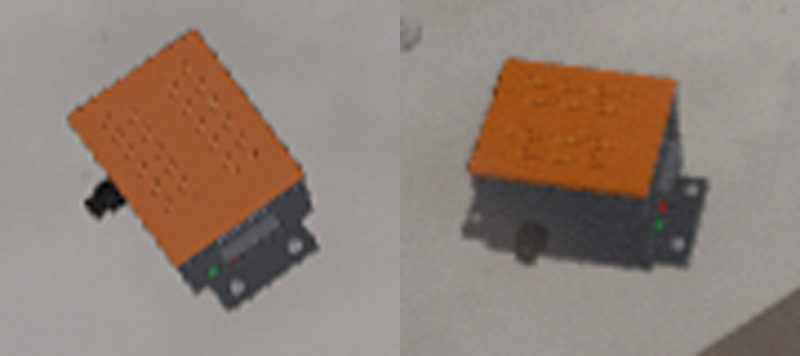

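View pics/c2.png

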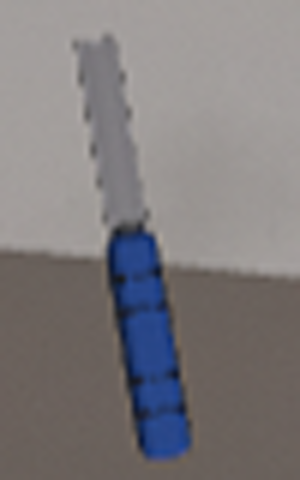

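The front (LEDs, label) is the near-right face, so the box's yaw is about 38.4° and the bar's about 10.6°. Sizes and heights match the given ones. Moving above the bar.

Request:
{"api": "send_rows", "payload": {"plan": [[[1, -0.61, 0], [0, 0, 0]], [[1, -0.61, 0], [0, 0, 0]], [[1, -0.61, 0], [0, 0, 0]], [[1, -0.61, 0], [0, 0, 0]], [[1, -0.61, 0], [0, 0, 0]], [[1, -0.61, 0], [0, 0, 0]], [[1, -0.61, 0], [0, 0, 0]], [[1, -0.61, 0], [0, 0, 0]], [[1, -0.61, 0], [0, 0, 0]], [[1, -0.61, 0], [0, 0, 0]]], "gripper": 0, "force": 50}}

```text
time: 1.35
tool_pos: [0.3749, -0.246, 0.2265]
tool_rot: [-3.141, 0.0, 0.397]
contact_force: [-0.3, -0.1, 0.5]
opening: 0.0458
grip_force: 0.0
```

Request:
{"api": "send_rows", "payload": {"plan": [[[0.9, -0.55, 0], [0, 0, 0]], [[0.9, -0.55, 0], [0, 0, 0]], [[0.9, -0.55, 0], [0, 0, 0]], [[0.9, -0.55, 0], [0, 0, 0]], [[0.9, -0.55, 0], [0, 0, 0]], [[0, 0, 0.5], [0, 0, 0.067]], [[0, 0, 0.5], [0, 0, 0.067]], [[0, 0, 0.2], [0, 0, 0]], [[0, 0, 0], [0, 0, 0]], [[0, 0, 0], [0, 0, 0]]]}}

```text
time: 2.6
tool_pos: [0.452, -0.1403, 0.1971]
tool_rot: [3.141, -0.001, 0.187]
contact_force: [-0.0, -0.1, 0.2]
opening: 0.0458
grip_force: 0.0
```

```bash
python3 - <<'E'
from h import *
s=robot.observe(); print(s['time'],s['tool_pos'],s['tool_rot'],s['opening'])
p,d=read_camera('wrist'); cv2.imwrite('pics/w1.png',p)
K,Rm,t=cal('wrist'); print(-Rm.T@t, Rm)
hsv=cv2.cvtColor(p,cv2.COLOR_BGR2HSV);H,S,V=cv2.split(hsv)
m=((H>105)&(H<130)&(S>120)&(V>50)).astype(np.uint8); m=cv2.morphologyEx(m,cv2.MORPH_CLOSE,np.ones((9,9)))
P=cloud('wrist',d)
m=(m>0)&(P[...,2]>.01)&(P[...,2]<.03); ys,xs=np.nonzero(m); 
if len(xs):
    W=P[m][:,:2]; r=cv2.minAreaRect((W*1000).astype(np.float32)); print(r,m.sum(),np.median(P[m][:,2]))
E
```

```text
2.6 [ 0.45195319 -0.14026365  0.19713301] [ 3.14103269e+00 -6.19469110e-04  1.87218153e-01] 0.04578431059420091
[ 0.51631514 -0.1275946   0.35457802] [[ 1.86671498e-01 -9.82422383e-01 -1.19158519e-04]
 [-9.52396912e-01 -1.80996069e-01  2.45317234e-01]
 [-2.41026709e-01 -4.56802493e-02 -9.69442850e-01]]
((447.2219543457031, -139.56024169921875), (97.31785583496094, 19.75749397277832), 10.284857749938965) 1610 0.022951816288838175
```

View pics/w1.png

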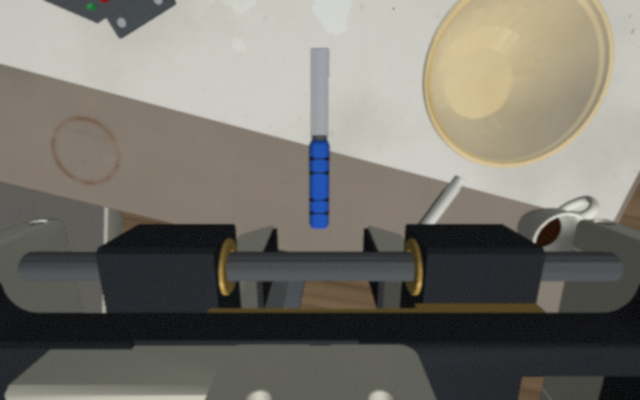

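The wrist view shows the bar centred between the fingers (handle at (319,183), blade up to (319,48)), so I descend and grip.

Request:
{"api": "send_rows", "payload": {"plan": [[[0, -0.05, 1], [0, 0, 0]], [[0, 0, 1], [0, 0, 0]], [[0, 0, 1], [0, 0, 0]], [[0, 0, 1], [0, 0, 0]], [[0, 0, 1], [0, 0, 0]], [[0, 0, 1], [0, 0, 0]], [[0, 0, 1], [0, 0, 0]], [[0, 0, 0.4], [0, 0, 0]], [[0, 0, 0.25], [0, 0, 0]], [[0, 0, 0], [0, 0, 0]]]}}

```text
time: 3.9
tool_pos: [0.4518, -0.139, 0.0057]
tool_rot: [3.141, -0.0, 0.186]
contact_force: [0.6, 0.4, 0.4]
opening: 0.0457
grip_force: 0.0
```

Request:
{"api": "send_rows", "payload": {"plan": [[[0, 0, 0], [0, 0, 0]], [[0, 0, 0], [0, 0, 0]], [[0, 0, 0], [0, 0, 0]], [[0, 0, 0], [0, 0, 0]], [[0, 0, 0], [0, 0, 0]], [[0, 0, 0], [0, 0, 0]], [[0, 0, -0.5], [0, 0, 0]], [[0, 0, -1], [0, 0, 0]], [[0, 0, -1], [0, 0, 0]], [[0, 0, -1], [0, 0, 0]]], "gripper": -1, "force": 55}}

```text
time: 5.15
tool_pos: [0.4512, -0.1387, 0.0941]
tool_rot: [-3.141, 0.0, 0.186]
contact_force: [0.1, 0.3, -2.6]
opening: 0.0214
grip_force: 55.0
```

Request:
{"api": "send_rows", "payload": {"plan": [[[0.19, -0.98, 0], [0, 0, 0]], [[0.19, -0.98, 0], [0, 0, 0]], [[0.19, -0.98, 0], [0, 0, 0]], [[0.19, -0.98, 0], [0, 0, 0]], [[0, 0, 0], [0, 0, -0.077]], [[0, 0, 0], [0, 0, -0.077]], [[0, 0, 0], [0, 0, -0.077]], [[0, 0, 0], [0, 0, -0.077]], [[0, 0, 0], [0, 0, 0]], [[0, 0, 0], [0, 0, 0]]]}}

```text
time: 6.4
tool_pos: [0.452, -0.039, 0.0931]
tool_rot: [3.142, 0.0, 0.668]
contact_force: [-0.4, 0.1, -1.8]
opening: 0.0216
grip_force: 55.0
```

```bash
python3 - <<'E'
from h import *
s=robot.observe(); print(s['time'],s['tool_pos'],s['tool_rot'],s['opening'])
p,d=read_camera('wrist'); cv2.imwrite('pics/w2.png',p); np.save('w2.npy',d)
P=cloud('wrist',d); np.save('w2P.npy',P)
hsv=cv2.cvtColor(p,cv2.COLOR_BGR2HSV);H,S,V=cv2.split(hsv)
m=(H>3)&(H<18)&(S>180)&(V>80)&(P[...,2]>.08)&(P[...,2]<.11)
W=P[m][:,:2]; r=cv2.minAreaRect((W*1000).astype(np.float32)); print(r,cv2.boxPoints(r).round(1).tolist(),np.median(P[m][:,2]))
c,sn=np.cos(s['tool_rot'][2]),np.sin(s['tool_rot'][2])
q=P-s['tool_pos']; a=q[...,0]*c+q[...,1]*sn; b=-q[...,0]*sn+q[...,1]*c
b_=(a>60)
m2=(a>.06)&(a<.15)&(abs(b)<.02)&(P[...,2]>.06); print(m2.sum(),a[m2].max(),np.median(b[m2]),np.percentile(P[m2][:,2],[5,50,95]))
for lo in (.06,.08,.1,.12):
    k=m2&(a>lo)&(a<lo+.015); 
    if k.sum(): print(lo,b[k].min(),b[k].max(),np.median(P[k][:,2]))
E
```

```text
6.4 [ 0.45195321 -0.03898643  0.09313285] [3.14151804e+00 3.62254200e-05 6.67846000e-01] 0.021581952378693505
((0.0, 0.0), (0.0, 0.0), 0.0) [[0.0, 0.0], [0.0, 0.0], [0.0, 0.0], [0.0, 0.0]] nan
12721 0.11549059669263037 0.0004739483050512361 [0.09926638 0.25045368 0.25045368]
0.06 -0.008961028145765836 0.009013101390347077 0.250453677431642
0.08 -0.008957270977673674 0.009134645304054473 0.10008969547384435
0.1 -0.008984897440724053 0.009018551772273752 0.1000794902554401
  return _methods._mean(a, axis=axis, dtype=dtype,
  ret = ret.dtype.type(ret / rcount)
```

View pics/w2.png

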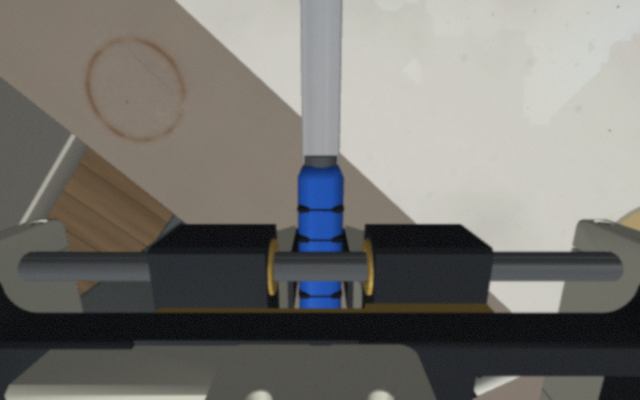

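The wrist view shows the blade straight in the hand (x 302–340, running up out of view), but the box is out of view. I'll check tip and cover together in the fixed cameras.

```bash
python3 - <<'E'
from h import *
s=robot.observe(); yaw=s['tool_rot'][2]
tip=s['tool_pos']+np.array([.135*np.cos(yaw),.135*np.sin(yaw),.0055]); print('tip exp',tip)
ims=[]
for n in ['top','scene']:
    p,d=read_camera(n); P=cloud(n,d)
    K,Rm,t=cal(n); uv=cv2.projectPoints(tip[None],cv2.Rodrigues(Rm)[0],t,K,None)[0].ravel(); print(n,'tip px',uv)
    H,S,V=cv2.split(cv2.cvtColor(p,cv2.COLOR_BGR2HSV))
    m=((H>3)&(H<18)&(S>180)&(V>70)).astype(np.uint8); m=cv2.morphologyEx(m,cv2.MORPH_CLOSE,np.ones((3,3)))
    N,l,st,c=cv2.connectedComponentsWithStats(m); ok=[i for i in range(1,N) if 900<st[i,4]<4000]
    for i in ok:
        ys,xs=np.nonzero(l==i); W=ray(n,np.c_[xs,ys],.092)[:,:2]; r=cv2.minAreaRect((W*1000).astype(np.float32))
        print(st[i],r,np.median(P[l==i][:,2]))
        W=P[(l==i)&(abs(P[...,2]-.092)<.003)][:,:2]; r=cv2.minAreaRect((W*1000).astype(np.float32)); print('  depth',r)
    x,y=uv.round().astype(int); x0,y0=max(x-45,0),max(y-50,0)
    c=p[y0:y0+75,x0-10:x0+80].copy(); ims.append(cv2.resize(c,(400,333),interpolation=cv2.INTER_CUBIC)); print('origin',x0-10,y0)
cv2.imwrite('pics/c3.png',np.hstack(ims))
E
```

```text
tip exp [0.55795548 0.04463502 0.09859418]
top tip px [278.74145554 202.03750911]
origin 224 152
scene tip px [299.00487589 214.21600931]
[ 241  199   45   30 1040] ((630.70068359375, 111.19256591796875), (110.99385070800781, 92.6004638671875), 38.53635787963867) 0.09109999538276961
  depth ((630.9813842773438, 111.10568237304688), (110.77215576171875, 93.01629638671875), 38.47119903564453)
origin 244 164
```

View pics/c3.png

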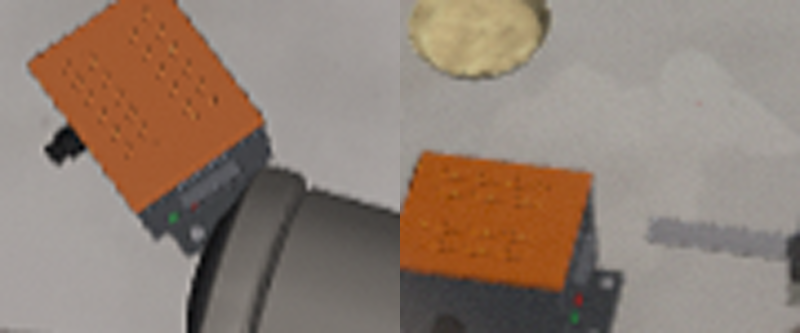

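Scene crop: the tip's actual position is about (299.8, 215.8) px against (299.0, 214.2) expected. That offset explains the scene-vs-top cover difference, so I trust the top camera: notch about (0.5925, 0.073, 0.075), yaw 0.671, with the tip about 45 mm in front of it and laterally in line.

Request:
{"api": "send_rows", "payload": {"plan": [[[0, 0, 0.4], [0, 0, 0]], [[0, 0, 0.36], [0, 0, 0]], [[0.6, 0, 0], [0, 0, 0]], [[0.6, 0, 0], [0, 0, 0]], [[0.2, 0, 0], [0, 0, 0]], [[0.2, 0, 0], [0, 0, 0]], [[0.2, 0, 0], [0, 0, 0]], [[0.2, 0, 0], [0, 0, 0]], [[0.15, 0, 0], [0, 0, 0]], [[0, 0, 0], [0, 0, 0]]]}}

```text
time: 7.8
tool_pos: [0.4943, -0.0056, 0.0739]
tool_rot: [3.141, -0.0, 0.67]
contact_force: [-0.6, -0.5, -2.0]
opening: 0.0217
grip_force: 55.0
```

Request:
{"api": "send_rows", "payload": {"plan": [[[0.2, 0, 0], [0, 0, 0]], [[0.2, 0, 0], [0, 0, 0]], [[0.2, 0, 0], [0, 0, 0]], [[0.2, 0, 0], [0, 0, 0]], [[0.2, 0, 0], [0, 0, 0]], [[0, 0, 0], [0, 0, 0]], [[0, 0, 0], [0, 0, 0]], [[0, 0, 0], [0, 0, 0]], [[0, 0, 0], [0, 0, 0]], [[0, 0, 0], [0, 0, 0]]]}}

```text
time: 9.05
tool_pos: [0.5137, 0.0098, 0.074]
tool_rot: [3.141, 0.0, 0.67]
contact_force: [0.8, -0.0, -1.1]
opening: 0.0216
grip_force: 55.0
```

```bash
python3 - <<'E'
from h import *
s=robot.observe(); print(s['tool_pos'],s['contact_force'])
p,d=read_camera('scene'); c=p[185:260,225:330]; cv2.imwrite('pics/c4.png',cv2.resize(c,None,fx=6,fy=6,interpolation=cv2.INTER_CUBIC))
E
```

```text
[0.51373417 0.00981501 0.07398288] [ 0.8415257  -0.04396189 -1.12460435]
```

View pics/c4.png

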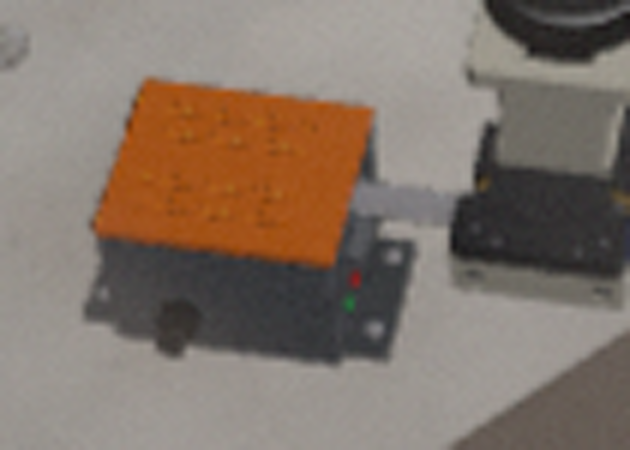

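The blade is in the notch. Levering on the sill next.

Request:
{"api": "send_rows", "payload": {"plan": [[[0, 0, 0.12], [0, 0, 0]], [[0.02, 0, 0.285], [0, 0.0444, 0]], [[0.02, 0, 0.285], [0, 0.0444, 0]], [[0.02, 0, 0.285], [0, 0.0444, 0]], [[0.02, 0, 0.285], [0, 0.0444, 0]], [[0.02, 0, 0.285], [0, 0.0444, 0]], [[0.02, 0, 0.285], [0, 0.0444, 0]], [[0, 0, 0], [0, 0, 0]], [[0, 0, 0], [0, 0, 0]], [[0, 0, 0], [0, 0, 0]]]}}

```text
time: 10.35
tool_pos: [0.5224, 0.0164, 0.0301]
tool_rot: [3.14, -0.418, 0.671]
contact_force: [-0.0, -0.1, -2.0]
opening: 0.0214
grip_force: 55.0
```

```bash
cat > cov.py <<'E'
from h import *
def look(n,save=None):
    s=robot.observe(); print(s['time'],s['tool_pos'],s['tool_rot'],s['contact_force'],s['torque'])
    p,d=read_camera(n); P=cloud(n,d)
    H,S,V=cv2.split(cv2.cvtColor(p,cv2.COLOR_BGR2HSV))
    m=(H>3)&(H<18)&(S>150)&(V>40); q=P-np.array([.5925,.0729,0]); c,sn=np.cos(.671),np.sin(.671)
    a=q[...,0]*c+q[...,1]*sn; b=-q[...,0]*sn+q[...,1]*c; z=P[...,2]
    m&=(a>-.03)&(a<.2)&(abs(b)<.07)&(z>.06)&(z<.3)
    X=np.c_[a[m],b[m],z[m]]; 
    for lo in range(-1,16):
        k=(X[:,0]>lo*.01)&(X[:,0]<=lo*.01+.01)
        if k.sum()>5: print(lo*10,k.sum(),'z',X[k,2].min().round(3),np.median(X[k,2]).round(4),X[k,2].max().round(3))
    if save: cv2.imwrite(save,cv2.resize(p[150:270,215:345],None,fx=5,fy=5,interpolation=cv2.INTER_CUBIC))
E
python3 -c "
from cov import *
look('scene','pics/s5.png')"
```

```text
10.35 [0.52239116 0.01641806 0.03014117] [ 3.14039929 -0.41832514  0.67137599] [-0.02163231 -0.13575905 -2.03314681] [-0.19770359  0.29400239  0.02615342]
0 96 z 0.097 0.1019 0.106
10 96 z 0.095 0.1012 0.105
20 93 z 0.095 0.1004 0.108
30 94 z 0.094 0.0989 0.105
40 92 z 0.094 0.0979 0.102
50 97 z 0.092 0.0968 0.102
60 88 z 0.09 0.0958 0.1
70 99 z 0.089 0.0948 0.099
80 87 z 0.089 0.0935 0.099
90 90 z 0.087 0.0925 0.097
100 81 z 0.086 0.0916 0.096
```

The cover is out of its catches (about 0.10 rad). Next I swing it up, with the tip following an arc about the hinge.

Request:
{"api": "send_rows", "payload": {"plan": [[[0.29, 0, -0.385], [0, 0, 0]], [[0.29, 0, -0.385], [0, 0, 0]], [[0.29, 0, -0.385], [0, 0, 0]], [[0.394, 0, -0.186], [0, 0, 0]], [[0.394, 0, -0.186], [0, 0, 0]], [[0.394, 0, -0.186], [0, 0, 0]], [[0.394, 0, -0.186], [0, 0, 0]], [[0, 0, 0], [0, 0, 0]], [[0, 0, 0], [0, 0, 0]], [[0, 0, 0], [0, 0, 0]]]}}

```text
time: 11.65
tool_pos: [0.5502, 0.0389, 0.0976]
tool_rot: [-3.141, -0.418, 0.67]
contact_force: [-0.1, 0.1, -1.7]
opening: 0.0214
grip_force: 55.0
```

```bash
python3 -c "
from cov import *
look('scene','pics/s6.png')"
```

```text
11.65 [0.55017665 0.03894827 0.09758021] [-3.14116427 -0.41792819  0.66981135] [-0.05172832  0.06781291 -1.6594766 ] [-0.28031876  0.26186474 -0.01379784]
50 81 z 0.158 0.18 0.186
60 56 z 0.159 0.1747 0.183
70 54 z 0.142 0.1581 0.166
80 54 z 0.061 0.139 0.149
90 47 z 0.104 0.1228 0.134
100 46 z 0.096 0.1068 0.115
110 15 z 0.088 0.0918 0.098
```

View pics/s6.png

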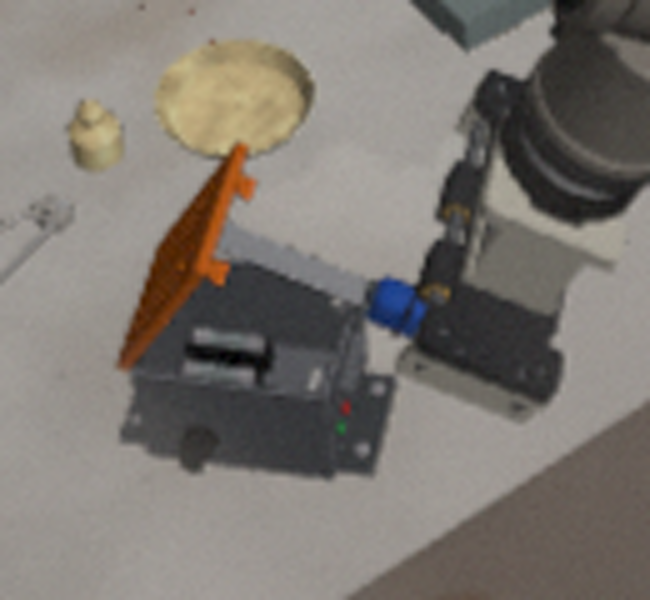

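The cover is at about 60° with the blade tip on its inner side (crop about (228,240)). Continue past upright.

Request:
{"api": "send_rows", "payload": {"plan": [[[0.49, 0, 0.03], [0, 0, 0]], [[0.49, 0, 0.03], [0, 0, 0]], [[0.49, 0, 0.03], [0, 0, 0]], [[0.42, 0, 0.187], [0, 0, 0]], [[0.42, 0, 0.187], [0, 0, 0]], [[0, 0, 0], [0, 0, 0]], [[0, 0, 0], [0, 0, 0]], [[0, 0, 0], [0, 0, 0]], [[0, 0, 0], [0, 0, 0]], [[0, 0, 0], [0, 0, 0]]]}}

```text
time: 12.95
tool_pos: [0.5955, 0.0746, 0.1108]
tool_rot: [3.142, -0.418, 0.67]
contact_force: [-0.8, -0.2, -1.4]
opening: 0.0216
grip_force: 55.0
```

```bash
python3 -c "
from cov import *
look('scene','pics/s7.png')"
```

```text
12.95 [0.59550725 0.07459459 0.11081329] [ 3.14151088 -0.41847396  0.66991343] [-0.83886307 -0.19277322 -1.42693306] [-0.25871424  0.28760155  0.01374035]
100 8 z 0.088 0.0904 0.099
110 275 z 0.084 0.1166 0.184
120 243 z 0.125 0.1759 0.195
130 46 z 0.18 0.1906 0.194
```

Request:
{"api": "send_rows", "payload": {"plan": [[[-0.4, 0, -0.2], [0, 0, 0]], [[-0.73, 0, -0.325], [0, 0, 0]], [[-0.73, 0, -0.325], [0, 0, 0]], [[-0.73, 0, -0.325], [0, 0, 0]], [[-0.73, 0, -0.325], [0, 0, 0]], [[-0.73, 0, -0.325], [0, 0, 0]], [[-0.73, 0, -0.325], [0, 0, 0]], [[-0.73, 0, -0.325], [0, 0, 0]], [[-0.73, 0, -0.325], [0, 0, 0]], [[0, 0, 0], [0, 0, 0]]]}}

```text
time: 14.25
tool_pos: [0.4607, -0.0322, 0.1115]
tool_rot: [3.141, -0.418, 0.668]
contact_force: [1.0, -0.5, -1.4]
opening: 0.0216
grip_force: 55.0
```

Request:
{"api": "send_rows", "payload": {"plan": [[[0, 0, 0], [0, -0.0889, 0]], [[0, 0, 0], [0, -0.0889, 0]], [[0, 0, 0], [0, -0.0882, 0]], [[0, 0, 0], [0, 0, 0.077]], [[0, 0, 0], [0, 0, 0.077]], [[0, 0, 0], [0, 0, 0.077]], [[0, 0, 0], [0, 0, 0.077]], [[0, 0, 0], [0, 0, 0]], [[0, 0, 0], [0, 0, 0]], [[0, 0, 0], [0, 0, 0]]]}}

```text
time: 15.5
tool_pos: [0.4612, -0.0307, 0.111]
tool_rot: [-3.131, -0.013, 0.189]
contact_force: [-0.7, 0.2, -1.2]
opening: 0.0215
grip_force: 55.0
```

```bash
python3 - <<'E'
from cov import *
look('scene','pics/s8.png')
s=robot.observe(); p,d=read_camera('wrist'); P=cloud('wrist',d); yaw=s['tool_rot'][2]; c,sn=np.cos(yaw),np.sin(yaw)
q=P-s['tool_pos']; a=q[...,0]*c+q[...,1]*sn; b=-q[...,0]*sn+q[...,1]*c
for lo in (.06,.075,.09,.1):
    k=(a>lo)&(a<lo+.015)&(abs(b)<.02)&(abs(q[...,2])<.04); print(lo,k.sum(),b[k].min(),b[k].max(),np.median(q[k][:,2]))
E
```

```text
15.5 [ 0.46123264 -0.03073793  0.11102749] [-3.13145956 -0.01328537  0.18917626] [-0.69379809  0.15347047 -1.21695901] [-0.02816644  0.01323923  0.01182529]
110 316 z 0.085 0.1185 0.184
120 269 z 0.122 0.1724 0.193
130 50 z 0.172 0.1906 0.195
0.06 1281 -0.009058590950271278 0.008877086962419468 0.007890265768305246
0.075 1388 -0.009138624143448383 0.008651269188187625 0.008112067980582553
0.09 1520 -0.009056356372472566 0.008931227221840067 0.008366806939931123
0.1 1561 -0.009179751486945336 0.008852386187482537 0.008470872080747344
```

View pics/s8.png

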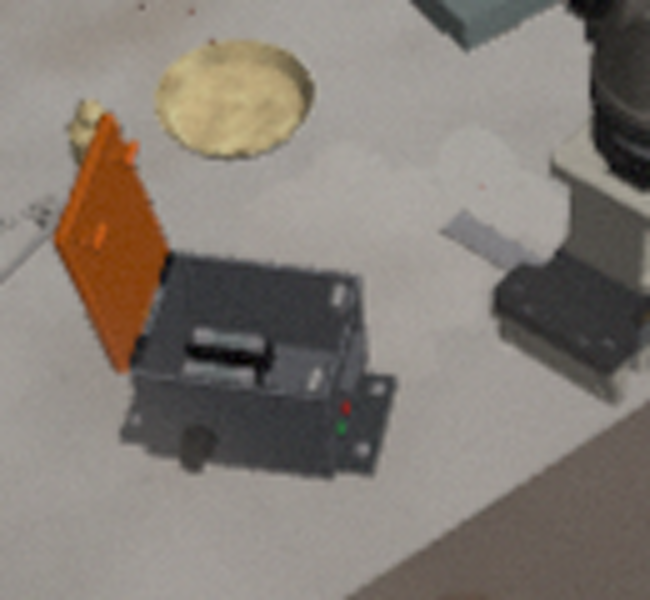

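The cover stands leaning back at about 100° and the bar is level in the hand. I'm taking it back to its clear spot.

Request:
{"api": "send_rows", "payload": {"plan": [[[-0.23, 0.836, 0], [-0.0065, -0.0085, 0]], [[-0.23, 0.836, 0], [0, 0, 0]], [[-0.23, 0.836, 0], [0, 0, 0]], [[-0.23, 0.836, 0], [0, 0, 0]], [[-0.23, 0.836, 0], [0, 0, 0]], [[0, 0, 1], [0, 0, 0]], [[0, 0, 1], [0, 0, 0]], [[0, 0, 1], [0, 0, 0]], [[0, 0, 0.5], [0, 0, 0]], [[0, 0, 0], [0, 0, 0]]]}}

```text
time: 16.85
tool_pos: [0.452, -0.1393, 0.0227]
tool_rot: [-3.141, 0.002, 0.188]
contact_force: [0.1, -0.6, -2.2]
opening: 0.0219
grip_force: 55.0
```

Request:
{"api": "send_rows", "payload": {"plan": [[[0, 0, 0.2], [0, 0, 0]], [[0, 0, 0.2], [0, 0, 0]], [[0, 0, 0.15], [0, 0, 0]], [[0, 0, 0.08], [0, 0, 0]], [[0, 0, 0.02], [0, 0, 0]], [[0, 0, 0], [0, 0, 0]], [[0, 0, 0], [0, 0, 0]], [[0, 0, 0], [0, 0, 0]], [[0, 0, 0], [0, 0, 0]], [[0, 0, 0], [0, 0, 0]]]}}

```text
time: 18.1
tool_pos: [0.4524, -0.1389, 0.007]
tool_rot: [3.141, 0.0, 0.188]
contact_force: [0.2, -0.1, -2.6]
opening: 0.0217
grip_force: 55.0
```

Request:
{"api": "send_rows", "payload": {"plan": [[[0, 0, 0], [0, 0, 0]], [[0, 0, 0], [0, 0, 0]], [[0, 0, 0], [0, 0, 0]], [[0, 0, 0], [0, 0, 0]], [[0, 0, 0], [0, 0, 0]], [[0, 0, -0.2], [0, 0, 0]], [[0, 0, -0.6], [0, 0, 0]], [[0, 0, -1], [0, 0, 0]], [[0, 0, -1], [0, 0, 0]], [[0, 0, -1], [0, 0, 0]]], "gripper": 0}}

```text
time: 19.35
tool_pos: [0.4524, -0.1388, 0.1031]
tool_rot: [3.141, 0.0, 0.188]
contact_force: [-0.1, 0.4, -0.7]
opening: 0.0459
grip_force: 0.0
```

Request:
{"api": "send_rows", "payload": {"plan": [[[0, 0, -1], [0, 0, 0]], [[0, 0, -1], [0, 0, 0]], [[0, 0, -1], [0, 0, 0]], [[0, 0, -1], [0, 0, 0]], [[-0.5, 0, 0], [0, 0, 0]], [[-0.5, 0, 0], [0, 0, 0]], [[0, 0, 0], [0, 0, 0]], [[0, 0, 0], [0, 0, 0]], [[0, 0, 0], [0, 0, 0]], [[0, 0, 0], [0, 0, 0]]]}}

```text
time: 20.6
tool_pos: [0.428, -0.1435, 0.2018]
tool_rot: [-3.141, 0.0, 0.188]
contact_force: [-0.2, 0.0, 0.1]
opening: 0.046
grip_force: 0.0
```

```bash
python3 - <<'E'
from cov import *
look('scene')
p,d=read_camera('wrist'); cv2.imwrite('pics/w9.png',p); P=cloud('wrist',d)
H,S,V=cv2.split(cv2.cvtColor(p,cv2.COLOR_BGR2HSV)); m=(H>105)&(H<130)&(S>120)&(V>50)&(P[...,2]<.05)&(P[...,2]>.005)
print(cv2.minAreaRect((P[m][:,:2]*1000).astype(np.float32)),np.percentile(P[m][:,2],[50,99]))
E
```

```text
20.6 [ 0.42803917 -0.14350093  0.20179206] [-3.14148021e+00  4.24573348e-04  1.87989360e-01] [-0.16403813  0.01981334  0.11885064] [-0.01815321  0.00820902 -0.06074608]
100 6 z 0.088 0.0919 0.097
110 313 z 0.084 0.1187 0.183
120 278 z 0.121 0.1729 0.193
130 41 z 0.177 0.1904 0.193
((448.2869873046875, -138.8652801513672), (97.2121353149414, 20.126075744628906), 10.917120933532715) [0.02302521 0.02506504]
```

View pics/w9.png

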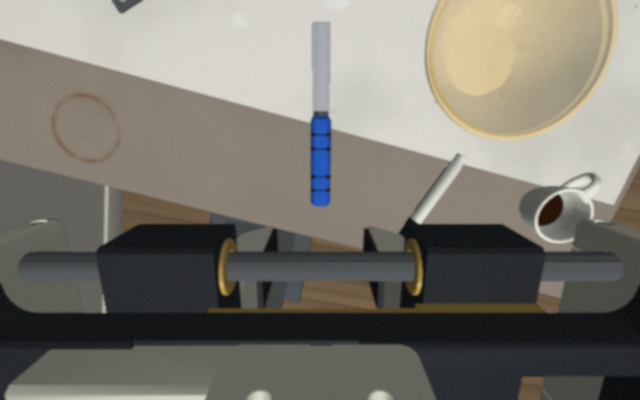

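The bar lies flat (handle at (320,160), top at 23–25 mm), released and clear of the box. The bowl, pen and mug are undisturbed, and the cover is standing.

```bash
python3 -c "
from cell import robot
print(robot.hand_in())"
```

```text
the job is handed in; nothing more can be done
None
```

I levered the cover out of its catches with the pry bar and swung it up; it now leans back at about 100°. The bar lies flat and clear of the box, the bystanders are untouched, and I handed the job in at about 21 s.

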